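# Gauge two fork ends with a gap blade

### The arm

A 6-joint arm with a two-finger parallel gripper is mounted at the origin on the work surface. World frame = base frame: x ahead of the robot, y to its left, z up, the work surface at z = 0. Lengths are in m, angles in rad, forces in N, time in s.
With the tool pointing down it reaches from about 0.3 to 0.775 m from the base axis. Payload 14.6 kg.
Tool frame: the origin (TCP) lies on the centre line of the jaws, within the pads' length; the fingertips stand 11 mm ahead of it and the grasp point (between the pads) lies 8 mm behind it; x points along the fingers, y is the direction in which the jaws open and shut, and the axes are right-handed (so a half turn about x gives the same grasp; the last joint's range is limited). The gripper opens to 85 mm and grips with 20 to 120 N. Pads are 22 mm wide; open, the fingers measure 114 mm over their backs; the gripper's body (76 mm by 85 mm) begins 54 mm behind the grasp point. The pads swing forward as they close: fully open they stand 13 mm farther back than shut.
Start: joints at [1.114, 0.3, 1.521, -0, 1.321, -0.067], TCP at [0.209, 0.509, 0.242] pointing down, gripper open.
Joint ranges: [-3.03, 3.03], [-0.79, 2.21], [0.23, 2.52], [-1.04, 4.18], [0, 3.07], [-2.55, 2.55]. Speed limits (rad/s): [2.22, 2.22, 2.57, 3.14, 3.14, 3.14].

### API

Orientations are given as a unit quaternion [x, y, z, w].
In Python, from station import get_obs, get_image, camera_params, finish_job, silhouettes gives the robot as it stands.
- The arm moves only by the shell command python3 -m inch 'ROWS' [FORCE]. ROWS is JSON, a list of rows, each a list of 7 numbers: the closure in counts, from 0 (fully open) to 255 (shut), then the shift along the tool's x, y, z in mm, then the turn, a rotation vector about the tool's x, y, z in rad. A call has 1 to 8 rows; each row is the pose to reach, as a shift and turn from the pose commanded when the call began, along the tool's axes at that moment; what a row does not reach only later rows make up. A row lasts 1/12 s, in which the tool goes at most 41.7 mm and 7.16 degrees, less where a joint would pass 70% of its speed; a pose out of reach is approached as far as the arm can. A call with a gripper value outside its range is refused whole. The fingers move at their own pace and stop on an object; FORCE is the grip in N (left out, the last holds). Time passes only in rows, so rows that repeat a pose let the fingers close. It gives the time, the measured TCP pose, the force and the opening at its end, in the units of the state.
- get_obs(): the state, without advancing time (a new reading comes with each control period).
- get_image(name): name is "scene" or "top"; returns (picture, depth): 400x640x3 uint8, red, green, blue; 400x640 float32, m along the optical axis (not along the pixel's ray), 0 where there is no reading.
- camera_params(name): a dict with "vfov" (degrees; the focal length in pixels is half the picture's height over the tangent of half this angle, whatever the lens; pixels are square), "cx", "cy" (the principal point, pixels), "cam_to_world" (4x4, takes a point from camera to world coordinates). Camera axes: x right, y down, z forward; pixel columns grow to the right and rows downward; lengths in m; the calibration is good to about 2 mm. A picture is of the moment at which its call begins. camera_params takes no time and is no camera call.
- finish_job(): hands the job in, once; it reports no verdict.
Trained networks look in the newest picture that a camera, given by its name, has taken for a name from the list of things; names that differ only in an ending like _2 or _b are one class to them, and where a whole thing is asked for, a point or a joint stands for the part that bears it (a point fixed in the world has none). Each returns a list of dicts, best first, with "score" (0 to 1); they miss things now and then, are a little off and sometimes report something else, mostly with a low value. They report only what shows in the picture. A call takes as long as a camera call. They do not tell look-alikes from the thing itself.
- silhouettes(camera, name): "region" (400x640 bool, what is visible of it) and "location" ([column, row] in pixels, amid what is visible of it).
The state is a dict: "t": time; "joint_pos": joint angles; "qd": joint speeds; "joint_torque": joint torques, N m; "position": TCP position; "orientation": TCP orientation; "force": force on the tool from outside, world axes, zero at the start; "moment": the same for the moment, N m; "width": finger opening in m.
Only numpy, scipy, OpenCV 4.12 (cv2) and the standard library are available. Lean on these libraries where they do the work, as an engineer would, in place of code of your own. Each camera call takes 0.05 s, during which the arm holds its last target. There are 200 camera calls.

### The job

Take the wooden-handled gap gauge out of its stand and try its blade in the two steel fork ends, first the left one and then the right one as the robot sees them: slide it gently down into the gap until it touches the bottom or jams, press lightly for a moment, and never force it. Finish by leaving the gauge standing, let go, in the fork whose gap takes the blade all the way to the bottom; leave the other things on the bench where they are.

Things in the scene. Friction and masses are not known exactly. Their poses are not given: they have to be found in the camera images.
- gauge_grip (a point): centre of the gap gauge's handle. The gauge is a loose tool of about 100 g standing blade down in its stand, z up. Handle: upright wooden block 28 mm (own x) by 16 mm (own y) by 50 mm tall, underside 25 mm below this point; grasp it across the 16 mm. The blade's end is 57 mm below this point. The gauge is the same turned half round.
- blade: the gauge's flat steel blade, rigid with the handle, sticking 32 mm straight down from its underside: 20 mm wide (own x), 4 mm thick (own y), rounded lower end. Origin at the middle of its lower end. It is spoiled if pressed with more than 40 N.
- blade_tip (a point): middle of the lower end of the gauge's blade; same axes as the handle
- stand: fixed wooden block, 70 by 70 mm, 45 mm tall, with a slot 26 mm (own x) by 9 mm (own y), 38 mm deep, where the gauge starts, its handle's underside resting on the block's top; origin under its centre, z up. Raise the gauge at least 35 mm to free it.
- fixture: fixed steel plate 100 mm (own x) by 170 mm (own y), 12 mm thick, with two fixed steel forks upright on it. Each: round shank 40 mm across, above it two cheeks 17 mm thick with a vertical gap between. One fork, which one is not told, keeps its gap 6 mm wide all the way down; in the other it narrows to 2.6 mm from 10 mm below the top, and the blade jams there. Origin under its centre.
- left_fork (a point): middle of the gap's mouth on the left fork (larger y), level with the fork's top, 80 mm above the bench. Axes of the plate: x along the gap (40 mm long, open at both ends), y across it, z up. Gap 6 mm wide at the mouth, 26 mm deep to a flat steel bottom. All is rigid: go slowly near the jam or bottom and stop at a few newtons.
- right_fork (a point): the same point on the right fork (smaller y), 90 mm from the left one along the plate's y axis; same shape outside, same axes
- sleeve1_mid (a point): loose plain steel sleeve standing on the bench, 34 mm across, 24 mm bore, 50 mm tall; this point is its centre, 25 mm above the bench. Not part of the job.
- sleeve2_mid (a point): loose plain steel sleeve standing on the bench, 34 mm across, 24 mm bore, 50 mm tall; this point is its centre, 25 mm above the bench. Not part of the job.
- sleeve3_mid (a point): loose plain steel sleeve standing on the bench, 34 mm across, 24 mm bore, 50 mm tall; this point is its centre, 25 mm above the bench. Not part of the job.
- file: loose file lying at the far side of the bench, 300 mm long along its own x, 22 mm thick handle at its -x end; origin under the middle of its length. Not part of the job.
- driver_grip (a point): handle of a loose screwdriver lying at the far side. Not part of the job.
- oilcan: loose copper oil can, 70 mm across, 150 mm tall with its spout, at the far side; origin under its centre. Not part of the job.
There are look-alikes about, which are no part of the job. Of the things that look like the fixture, take the one that is farthest from the robot's base at the start.

How it is judged:
By the outcome, as a careful person would: the job done as asked, in the order asked, and still so for the second after the job is handed in, with the robot touching nothing.
It also fails if it takes over 51 s, if anything falls off the work surface, if the arm or the gripper's body presses on something with over 40 N, if the wrist force passes 120 N, or if a joint passes its speed limit or range.

## Working session

There is one attempt and no reset: what is moved stays moved. The work goes in short steps, Python scripts to look and compute and a shell command to move; the robot and the scene stay as the last step left them, time stands still between calls to the robot, and variables do not carry over. Pictures are saved under pics/ and viewed, about 8 in all and at most 12, crops included, and the job is handed in when it is done.

```bash
mkdir -p pics
cat > h.py <<'E'
import numpy as np, cv2
from station import *
def cloud(n):
    im,d=get_image(n); p=camera_params(n); f=200/np.tan(np.radians(p["vfov"])/2)
    v,u=np.mgrid[:400,:640]
    P=np.stack([(u-p["cx"])/f*d,(v-p["cy"])/f*d,d,np.ones_like(d)],-1)@np.array(p["cam_to_world"]).T
    return im,d,P[...,:3]
E
python3 - <<'E'
from h import *
o=get_obs(); print(o)
for n in("scene","top"):
    im,d,P=cloud(n); cv2.imwrite(f"pics/{n}0.png",im[...,::-1]); np.savez(f"{n}0.npz",im=im,d=d,P=P)
    p=camera_params(n);print(n,p["vfov"],np.round(p["cam_to_world"],3).tolist())
    for k in("gauge_grip","stand","fixture"):
        for s in silhouettes(n,k):
            q=P[s["region"]&(d>0)]
            if len(q): print(n,k,round(s["score"],2),np.round(s["location"]),len(q),np.round(np.median(q,0),3),np.round(q.min(0),3),np.round(q.max(0),3))
E
```

```text
{'t': 0.0, 'joint_pos': array([ 1.11441864e+00,  3.00477576e-01,  1.52160157e+00,  2.99466633e-06,
        1.32070944e+00, -6.65884065e-02]), 'qd': array([-6.06224697e-04,  3.61273145e-04, -2.07504486e-04, -2.16953699e-03,
        4.91787411e-05, -8.96048491e-05]), 'joint_torque': array([-3.14515473e-04, -5.43505239e+01, -3.61801171e+01, -6.81078677e-05,
        3.96978983e-03, -3.56944247e-05]), 'position': array([0.20889084, 0.50853828, 0.24170909]), 'orientation': array([ 0.13653259,  0.69383001, -0.13734896,  0.69360942]), 'force': array([-0.16660406, -0.11832299,  0.9945597 ]), 'moment': array([ 0.04057778, -0.00629529, -0.00962322]), 'width': 0.0853965608891422}
scene 46.60868122691321 [[0.704, 0.532, -0.471, 1.076], [0.71, -0.531, 0.463, -0.451], [-0.004, -0.66, -0.751, 0.94], [0.0, 0.0, 0.0, 1.0]]
scene stand 0.74 [242. 297.] 1193 [ 0.578 -0.227  0.044] [ 0.497 -0.254 -0.005] [ 0.6   -0.166  0.091]
scene fixture 0.93 [372. 204.] 1095 [0.578 0.205 0.012] [ 0.49   0.14  -0.003] [0.623 0.332 0.057]
scene fixture 0.79 [350. 117.] 1079 [0.287 0.441 0.012] [ 0.222  0.356 -0.002] [0.345 0.54  0.019]
scene fixture 0.62 [309. 165.] 1615 [0.357 0.192 0.012] [ 0.285  0.109 -0.006] [0.412 0.299 0.021]
scene fixture 0.57 [335. 254.] 292 [0.639 0.01  0.035] [ 0.592 -0.004 -0.002] [0.654 0.047 0.053]
top 51.6552388553465 [[-0.026, -0.985, 0.17, 0.323], [-0.999, 0.021, -0.031, 0.096], [0.027, -0.171, -0.985, 1.232], [0.0, 0.0, 0.0, 1.0]]
top stand 0.65 [409. 192.] 578 [ 0.554 -0.208  0.044] [ 0.525 -0.254 -0.002] [ 0.597 -0.182  0.097]
top fixture 0.98 [261. 204.] 1324 [0.544 0.236 0.012] [ 0.487  0.143 -0.004] [0.618 0.323 0.085]
top fixture 0.92 [275. 267.] 2028 [0.353 0.201 0.012] [ 0.297  0.112 -0.004] [0.41  0.29  0.022]
top fixture 0.82 [190. 295.] 2057 [0.283 0.448 0.012] [ 0.225  0.358 -0.004] [0.342 0.537 0.022]
```

View pics/scene0.png

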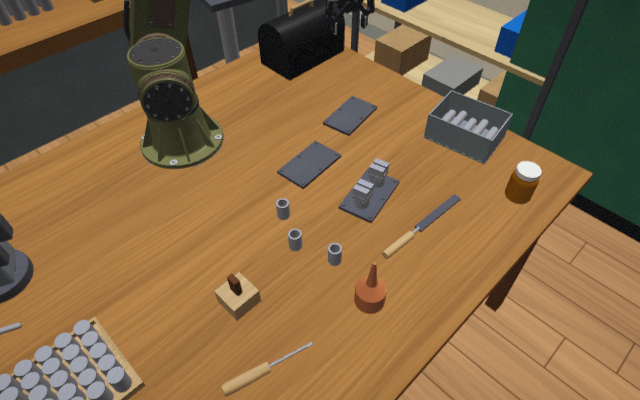

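View pics/top0.png

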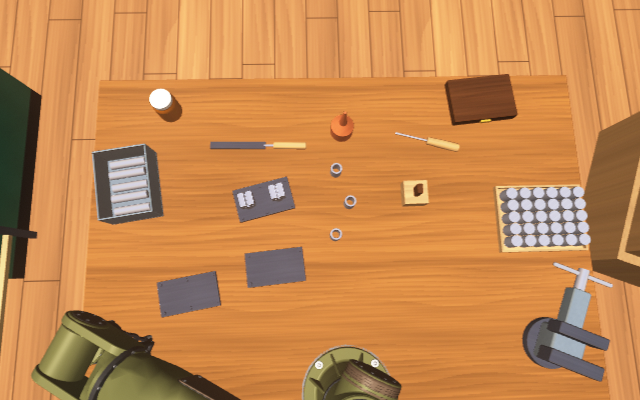

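The pictures show the gauge in its stand (scene px 237,285; top px 418,190), and the farthest plate, the only one with forks (scene 370,190; top 263,199). Next I refine from both depth views.

```bash
cat >> h.py <<'E'
def rect(q):
    (c,s,a)=cv2.minAreaRect((q[:,:2]*1000).astype(np.float32)); return np.round(c,1),np.round(s,1),round(a,1)
def box(P,x0,x1,y0,y1,z0,z1):
    return P[(P[...,0]>x0)&(P[...,0]<x1)&(P[...,1]>y0)&(P[...,1]<y1)&(P[...,2]>z0)&(P[...,2]<z1)]
E
python3 - <<'E'
from h import *
for n in("scene","top"):
    P=np.load(n+"0.npz")["P"]
    for k,b in dict(handle=(.5,.62,-.27,-.15,.055,.11),htop=(.5,.62,-.27,-.15,.085,.11),standtop=(.5,.62,-.27,-.15,.037,.05),plate=(.47,.65,.1,.34,.006,.018),
        forks=(.47,.65,.1,.34,.072,.09),L=(.47,.65,.235,.34,.072,.09),R=(.47,.65,.1,.235,.072,.09)).items():
        q=box(P,*b)
        if len(q)>3: print(n,k,len(q),np.round(np.median(q,0),4),np.round(q.mean(0),4),*rect(q), "zmax",q[:,2].max().round(4))
    if n=="top":
        for L in "LR":
            q=box(P,.47,.65,*((.235,.34) if L=="L" else(.1,.235)),.05,.09); print(L,np.round(q*1000).astype(int).tolist())
a=np.hstack([cv2.resize(np.load(n+"0.npz")["im"][r0:r0+50,c0:c0+66],None,fx=6,fy=6,interpolation=cv2.INTER_CUBIC) for n,r0,c0 in(("scene",155,338),("top",175,230))])
b=np.hstack([cv2.resize(np.load(n+"0.npz")["im"][r0:r0+50,c0:c0+66],None,fx=6,fy=6,interpolation=cv2.INTER_CUBIC) for n,r0,c0 in(("scene",265,205),("top",168,385))])
cv2.imwrite("pics/crop.png",np.vstack([a,b])[...,::-1])
E
```

```text
scene handle 192 [ 0.5678 -0.2217  0.0886] [ 0.5656 -0.2208  0.0832] [ 561.4 -218.9] [17.4 29.3] 89.8 zmax 0.0992
scene htop 106 [ 0.5639 -0.2202  0.0942] [ 0.5632 -0.2196  0.0935] [ 561.1 -218.6] [17.6 28.4] 86.8 zmax 0.0992
scene standtop 776 [ 0.5696 -0.227   0.0449] [ 0.5665 -0.2217  0.0448] [ 560.8 -218.1] [72.7 71.6] 0.9 zmax 0.0498
scene plate 1096 [0.5754 0.2133 0.0119] [0.5693 0.219  0.012 ] [550.5 231.6] [111.5 173.5] 13.0 zmax 0.0178
scene forks 410 [0.5573 0.2071 0.0792] [0.557  0.2281 0.0787] [555.8 231.6] [ 42.2 134.8] 14.3 zmax 0.0848
scene L 192 [0.5449 0.2747 0.0792] [0.5453 0.2744 0.0787] [544.6 275.8] [42.7 42.6] 12.9 zmax 0.0848
scene R 218 [0.5675 0.1879 0.0792] [0.5673 0.1873 0.0787] [565.8 188.1] [40.6 45.3] 13.3 zmax 0.0842
top handle 94 [ 0.5581 -0.2143  0.0919] [ 0.5586 -0.2153  0.0857] [ 560.2 -217.4] [17.7 26.1] 86.2 zmax 0.1009
top htop 62 [ 0.5603 -0.2161  0.0944] [ 0.5599 -0.2168  0.0938] [ 560.2 -217.5] [17.3 26. ] 84.9 zmax 0.1009
top standtop 467 [ 0.557  -0.2109  0.0448] [ 0.5596 -0.2158  0.0447] [ 561.5 -218. ] [71.6 71.1] 0.9 zmax 0.05
top plate 1
[... 6983 characters left out ...]
9, 192, 80], [549, 189, 82], [554, 188, 55], [551, 184, 69], [549, 180, 79], [549, 177, 81], [549, 175, 77], [550, 172, 72], [551, 170, 71], [552, 167, 65], [547, 203, 78], [546, 200, 82], [546, 197, 81], [546, 194, 81], [546, 192, 80], [546, 189, 81], [548, 187, 70], [548, 184, 72], [547, 181, 73], [548, 178, 68], [549, 176, 64], [550, 173, 60], [551, 171, 54], [551, 168, 52], [544, 203, 76], [543, 200, 82], [545, 198, 72], [545, 195, 71], [545, 192, 70], [545, 190, 70], [547, 187, 62], [548, 185, 57], [549, 182, 52], [548, 179, 54], [548, 176, 56], [549, 174, 52], [542, 204, 72], [543, 201, 67], [543, 198, 66], [545, 196, 57], [544, 193, 61], [546, 191, 53], [543, 202, 55], [543, 200, 51]]
```

View pics/crop.png

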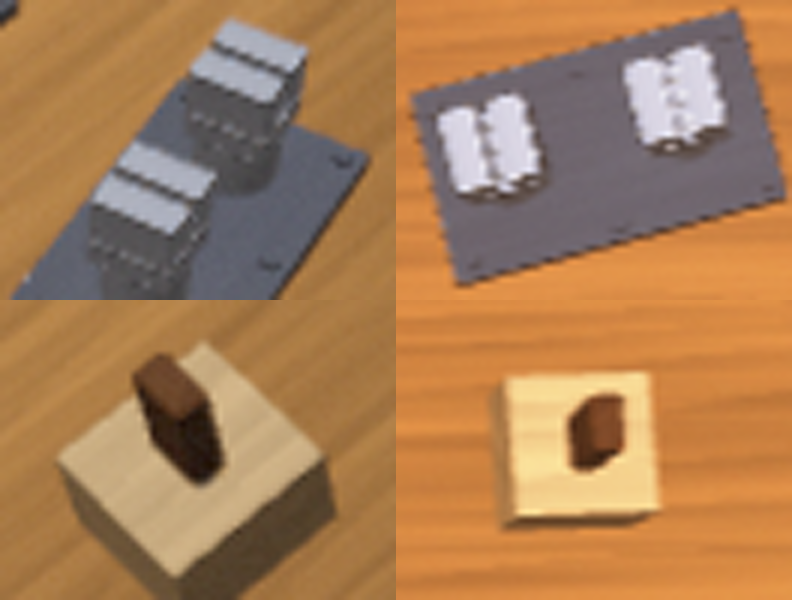

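```bash
cat > to.py <<'E'
import sys,numpy as np
from scipy.spatial.transform import Rotation as Ro
from station import get_obs
# usage: to.py x y z yaw_deg(of tool y's normal i.e. gauge x)
x,y,z,yaw=map(float,sys.argv[1:]); o=get_obs(); R=Ro.from_quat(o["orientation"])
a=np.radians(yaw); best=None
for s in(1,-1):
    Y=s*np.array([-np.sin(a),np.cos(a),0]); X=np.array([0,0,-1.]); T=Ro.from_matrix(np.c_[X,Y,np.cross(X,Y)])
    rv=(R.inv()*T).as_rotvec()
    print("s",s,"shift mm",np.round(R.inv().apply(np.array([x,y,z])-o["position"])*1000,1),"turn",np.round(rv,4),np.degrees(np.linalg.norm(rv)).round(1))
print("t",o["t"],"q",np.round(o["joint_pos"],3),"axes",np.round(R.as_matrix(),4).tolist())
E
python3 to.py .561 -.218 .15 -2
```

```text
s 1 shift mm [  92.3 -538.4  601.8] turn [-3.549e-01 -1.000e-04  2.000e-04] 20.3
s -1 shift mm [  92.3 -538.4  601.8] turn [2.7867e+00 3.0000e-04 1.0000e-04] 159.7
t 0.4 q [ 1.114  0.3    1.521  0.     1.321 -0.067] axes [[-0.0001, 0.38, 0.925], [-0.0002, 0.925, -0.38], [-1.0, -0.0002, -0.0]]
```

```bash
python3 -m inch '[[0,60,-538,602,-0.355,0,0],[0,60,-538,602,-0.355,0,0],[0,60,-538,602,-0.355,0,0],[0,60,-538,602,-0.355,0,0],[0,60,-538,602,-0.355,0,0],[0,60,-538,602,-0.355,0,0],[0,60,-538,602,-0.355,0,0],[0,60,-538,602,-0.355,0,0]]' 40; python3 to.py .561 -.218 .15 -2
```

```text
t: 1.07
position: [0.3526, 0.2119, 0.2181]
orientation: [0.012, 0.707, -0.012, 0.707]
force: [0.6, 0.3, 0.4]
width: 0.0852
s 1 shift mm [  68.1 -422.5  223.1] turn [ 0.0005  0.0006 -0.0003] 0.0
s -1 shift mm [  68.1 -422.5  223.1] turn [-3.1411e+00  5.0000e-04  1.0000e-03] 180.0
t 1.0667 q [ 0.452  0.009  1.915 -0.     1.216 -1.084] axes [[0.0007, 0.0344, 0.9994], [0.0003, 0.9994, -0.0344], [-1.0, 0.0003, 0.0006]]
```

```bash
python3 -m inch '[[0,50,-422,223,0,0,0],[0,50,-422,223,0,0,0],[0,50,-422,223,0,0,0],[0,50,-422,223,0,0,0],[0,50,-422,223,0,0,0],[0,50,-422,223,0,0,0],[0,50,-422,223,0,0,0],[0,50,-422,223,0,0,0]]' ; python3 to.py .561 -.218 .15 -2
```

```text
t: 1.73
position: [0.4973, -0.0868, 0.1831]
orientation: [0.012, 0.707, -0.012, 0.707]
force: [0.6, 1.3, 0.3]
width: 0.0851
s 1 shift mm [  33.1 -128.9   68.2] turn [-0.0002  0.0004  0.    ] 0.0
s -1 shift mm [  33.1 -128.9   68.2] turn [ 3.1414e+00  1.0000e-04 -6.0000e-04] 180.0
t 1.7333 q [-0.245  0.259  1.718  0.     1.164 -1.781] axes [[0.0004, 0.0351, 0.9994], [-0.0, 0.9994, -0.0351], [-1.0, -0.0, 0.0004]]
```

```bash
python3 -m inch '[[0,33,-129,68,0,0,0],[0,33,-129,68,0,0,0],[0,33,-129,68,0,0,0],[0,33,-129,68,0,0,0],[0,33,-129,68,0,0,0],[0,33,-129,68,0,0,0]]' ; python3 to.py .561 -.218 .063 -2
```

```text
t: 2.23
position: [0.5601, -0.2167, 0.1493]
orientation: [0.013, 0.707, -0.013, 0.707]
force: [-0.3, -0.6, 0.7]
width: 0.0852
s 1 shift mm [86.3 -1.3  1.1] turn [-0.0015 -0.0013 -0.0006] 0.1
s -1 shift mm [86.3 -1.3  1.1] turn [ 3.1401e+00 -9.0000e-04  2.1000e-03] 179.9
t 2.2333 q [-0.43   0.499  1.469  0.     1.175 -1.964] axes [[-0.0013, 0.0364, 0.9993], [0.0006, 0.9993, -0.0364], [-1.0, 0.0006, -0.0013]]
```

```bash
python3 -m inch '[[0,30,0,0,0,0,0],[0,55,0,0,0,0,0],[60,75,0,0,0,0,0],[100,86,0,0,0,0,0],[120,86,0,0,0,0,0],[120,86,0,0,0,0,0],[120,86,0,0,0,0,0]]' 40; python3 to.py .561 -.218 .063 -2; python3 -c "
from h import *
im,d,P=cloud('scene'); cv2.imwrite('pics/g1.png',cv2.resize(im[220:340,160:320],None,fx=4,fy=4)[...,::-1])"
```

```text
t: 2.82
position: [0.561, -0.2158, 0.0659]
orientation: [0.012, 0.706, -0.012, 0.708]
force: [-0.4, -0.2, 0.2]
width: 0.0453
s 1 shift mm [ 2.9 -2.2  0. ] turn [0.0006 0.0021 0.0009] 0.1
s -1 shift mm [ 2.9 -2.2  0. ] turn [-3.141e+00 -1.400e-03  3.300e-03] 180.0
t 2.8167 q [-0.428  0.604  1.523 -0.     1.013 -1.965] axes [[0.0021, 0.0344, 0.9994], [-0.001, 0.9994, -0.0343], [-1.0, -0.0009, 0.0021]]
```

View pics/g1.png

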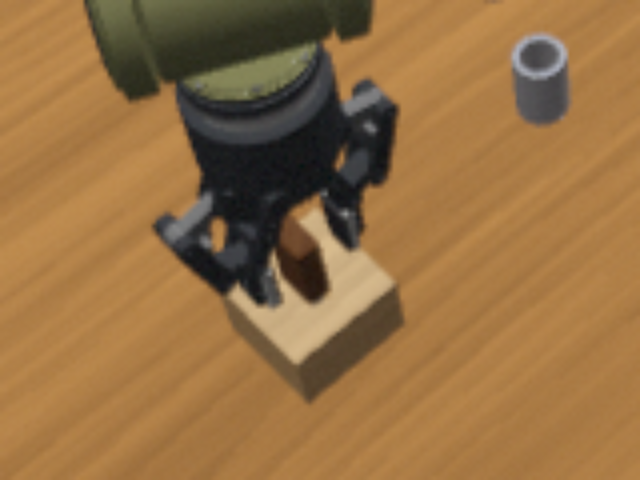

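Handle (px 305,265) sits between the jaws (265,290 and 345,235). I centre it and close.

```bash
python3 -m inch '[[130,2,-2,0,0,0,0],[170,2,-2,0,0,0,0],[200,2,-2,0,0,0,0],[230,2,-2,0,0,0,0],[230,2,-2,0,0,0,0],[230,2,-2,0,0,0,0],[230,2,-2,0,0,0,0],[230,2,-2,0,0,0,0]]' 50; python3 -m inch '[[230,-6,0,0,0,0,0],[230,-20,0,0,0,0,0],[230,-40,0,0,0,0,0],[230,-70,0,0,0,0,0],[230,-100,0,0,0,0,0],[230,-100,0,0,0,0,0]]'; python3 to.py .53 .26 .16 14
```

```text
t: 3.53
position: [0.5604, -0.218, 0.0626]
orientation: [0.012, 0.707, -0.012, 0.707]
force: [-2.6, -1.1, 5.5]
width: 0.0154
t: 4.03
position: [0.5621, -0.2186, 0.1685]
orientation: [0.011, 0.704, -0.013, 0.71]
force: [0.8, -0.5, 0.1]
width: 0.0155
s 1 shift mm [  6.6 477.2 -48.7] turn [-0.2791  0.0073  0.0042] 16.0
s -1 shift mm [  6.6 477.2 -48.7] turn [ 2.8625  0.0061 -0.0106] 164.0
t 4.0333 q [-0.432  0.479  1.451  0.     1.203 -1.968] axes [[0.0077, 0.0347, 0.9994], [-0.0034, 0.9994, -0.0347], [-1.0, -0.0032, 0.0078]]
```

```bash
python3 -m inch '[[230,2,495,-34,-0.276,0,0],[230,2,495,-34,-0.276,0,0],[230,2,495,-34,-0.276,0,0],[230,2,495,-34,-0.276,0,0],[230,2,495,-34,-0.276,0,0],[230,2,495,-34,-0.276,0,0],[230,2,495,-34,-0.276,0,0],[230,2,495,-34,-0.276,0,0]]'; python3 -c "
from h import *
im,d,P=cloud('scene'); cv2.imwrite('pics/g2.png',im[...,::-1])"; python3 to.py .5445 .2765 .155 13.8
```

```text
t: 4.7
position: [0.5484, 0.1173, 0.1608]
orientation: [-0.085, 0.702, 0.085, 0.702]
force: [0.9, -0.0, -1.5]
width: 0.0154
s 1 shift mm [  6.  149.   33.9] turn [ 0.0044  0.0002 -0.0018] 0.3
s -1 shift mm [  6.  149.   33.9] turn [-3.1372e+00  2.9000e-03  3.0000e-04] 179.7
t 4.75 q [ 0.156  0.404  1.579  0.002  1.159 -1.661] axes [[-0.0002, -0.2428, 0.9701], [0.0018, 0.9701, 0.2428], [-1.0, 0.0018, 0.0002]]
```

View pics/g2.png

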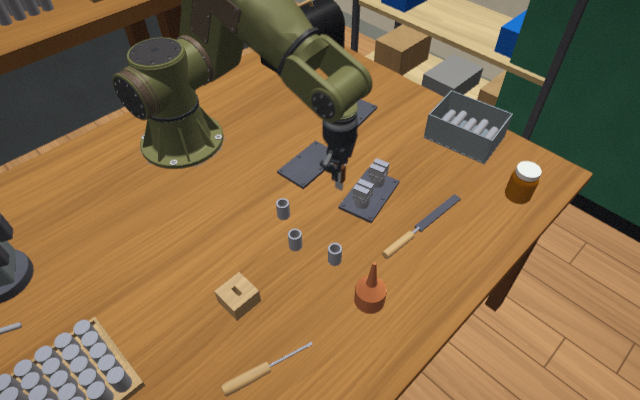

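The stand is empty and the gauge hangs in the jaws (px 340,180), blade down. On to the left fork.

```bash
python3 -m inch '[[230,0,149,34,0.004,0,0],[230,0,149,34,0.004,0,0],[230,0,149,34,0.004,0,0],[230,0,149,34,0.004,0,0],[230,6,149,34,0.004,0,0],[230,6,149,34,0.004,0,0],[230,6,149,34,0.004,0,0],[230,6,149,34,0.004,0,0]]'; python3 to.py .5445 .2765 .145 13.8
cat > see.py <<'E'
import sys
from h import *
tag=sys.argv[1]; ims=[]
for n,(r,c) in dict(scene=(100,335),top=(165,210)).items():
    im,d,P=cloud(n); np.savez(f"{n}_{tag}.npz",im=im,d=d,P=P)
    ims.append(cv2.resize(im[r:r+80,c:c+80] if n=="scene" else im[r:r+80,c:c+80],None,fx=5,fy=5,interpolation=cv2.INTER_CUBIC))
cv2.imwrite(f"pics/{tag}.png",np.hstack(ims)[...,::-1])
E
python3 see.py hovL
```

```text
t: 5.42
position: [0.5466, 0.2671, 0.1549]
orientation: [-0.083, 0.702, 0.083, 0.702]
force: [0.2, -0.3, -1.4]
width: 0.0154
s 1 shift mm [9.9 9.7 0.2] turn [-0.0048 -0.0003  0.0002] 0.3
s -1 shift mm [9.9 9.7 0.2] turn [3.1368e+00 2.0000e-04 5.0000e-04] 179.7
t 5.4167 q [ 0.394  0.508  1.44  -0.     1.193 -1.412] axes [[-0.0003, -0.2338, 0.9723], [-0.0002, 0.9723, 0.2338], [-1.0, -0.0002, -0.0003]]
```

View pics/hovL.png

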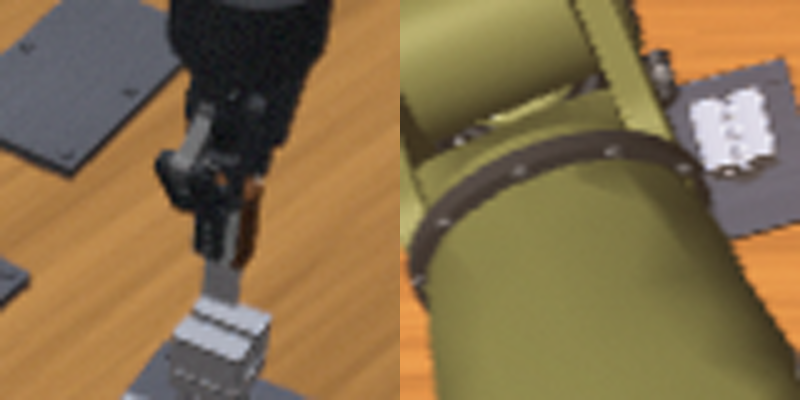

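```bash
python3 -m inch '[[230,5,9.7,0,-0.003,0,0],[230,5,9.7,0,-0.003,0,0],[230,5,9.7,0,-0.003,0,0],[230,5,9.7,0,-0.003,0,0]]'; python3 to.py .5445 .2765 .145 13.8; python3 see.py hovL2
python3 - <<'E'
from h import *
a=np.radians(13.8); c,s=np.cos(a),np.sin(a)
def pl(q): return np.c_[c*q[:,0]+s*q[:,1],-s*q[:,0]+c*q[:,1],q[:,2]]*1000
P0=np.load("scene0.npz")["P"]; P=np.load("scene_hovL2.npz")["P"]
for nm,b in (("L",(.50,.60,.235,.34)),("R",(.5,.6,.15,.235))):
    q=pl(box(P0,*b,.07,.09)); print(nm,"u",np.percentile(q[:,0],[1,5,50,95,99]).round(1)); 
    print("hist v",[(int(k),int(n)) for k,n in zip(*np.unique(np.floor(q[:,1]),return_counts=True))])
q=box(P,.50,.60,.235,.32,.09,.125); w=pl(q); print("blade",len(w))
for z in range(88,128,4):
    m=(w[:,2]>=z)&(w[:,2]<z+4)
    if m.any(): print(z,m.sum(),"u",w[m,0].min().round(1),w[m,0].max().round(1),"v",np.percentile(w[m,1],[5,25,50,75,95]).round(1))
print("tcp",pl(np.array([get_obs()["position"]])).round(1))
E
```

```text
t: 5.85
position: [0.5441, 0.2776, 0.1498]
orientation: [-0.085, 0.702, 0.085, 0.702]
force: [0.0, 0.0, -1.3]
width: 0.0156
s 1 shift mm [ 4.8 -1.1  0.1] turn [-0.0005 -0.0001  0.0001] 0.0
s -1 shift mm [ 4.8 -1.1  0.1] turn [3.1411e+00 1.0000e-04 2.0000e-04] 180.0
t 5.85 q [ 0.412  0.519  1.437 -0.     1.186 -1.399] axes [[-0.0001, -0.2381, 0.9712], [-0.0001, 0.9712, 0.2381], [-1.0, -0.0001, -0.0001]]
L u [573.6 575.9 595.9 613.  614.7]
hist v [(116, 5), (117, 6), (118, 5), (119, 9), (120, 11), (121, 13), (122, 6), (123, 3), (124, 3), (125, 6), (126, 3), (128, 5), (129, 5), (130, 6), (131, 7), (132, 2), (133, 4), (134, 2), (135, 3), (136, 1), (138, 1), (139, 1), (140, 1), (141, 4), (142, 8), (143, 9), (144, 11), (145, 8), (146, 3), (147, 5), (148, 5), (149, 4), (150, 3), (151, 6), (152, 3), (153, 3), (154, 5), (155, 7), (156, 2), (157, 4), (158, 2), (159, 1)]
R u [574.7 576.5 595.9 613.6 614.5]
hist v [(24, 1), (25, 1), (26, 1), (27, 3), (28, 16), (29, 12), (30, 12), (31, 8), (32, 5), (33, 5), (34, 2), (35, 7), (36, 6), (37, 4), (38, 6), (39, 7), (40, 5), (41, 4), (42, 5), (43, 4), (44, 4), (45, 5), (46, 1), (48, 1), (49, 2), (50, 5), (51, 12), (52, 5), (53, 7), (54, 8), (55, 4), (56, 9), (57, 3), (58, 6), (59, 5), (60, 5), (61, 7), (62, 2), (63, 5), (64, 4), (65, 8), (66, 2), (67, 7), (68, 2), (70, 1)]
blade 54
100 6 u 589.2 603.4 v [137.9 138.2 139.6 141.  141.3]
104 8 u 586.4 604.7 v [136.8 137.9 138.9 140.4 141.5]
108 10 u 585.3 603.7 v [136.5 137.5 138.3 138.8 139.7]
112 8 u 583.6 605.4 v [136.3 138.7 139.3 140.  141.3]
116 14 u 585.3 603.3 v [136.1 137.3 139.2 141.  142.1]
120 4 u 588.2 604.0 v [138.5 138.8 139.5 140.7 142. ]
124 4 u 592.0 600.7 v [138.9 139.4 139.8 140.2 140.8]
tcp [[594.7 139.7 149.9]]
```

View pics/hovL2.png

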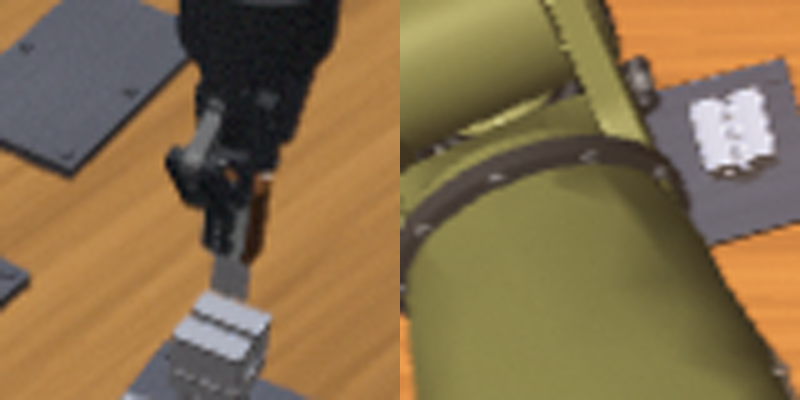

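Run:
```python
from h import *
a=np.radians(13.8); c,s=np.cos(a),np.sin(a)
for n in("scene","top"):
    im=np.load(n+"0.npz")["im"].astype(np.float32).mean(2); p=camera_params(n); f=200/np.tan(np.radians(p["vfov"])/2); W=np.linalg.inv(p["cam_to_world"])
    for nm,v0 in(("L",139.5),("R",49.5)):
        vs=np.arange(v0-24,v0+24,.5); us=np.arange(581,608,1.)
        U,V=np.meshgrid(us,vs); X=np.stack([c*U-s*V,s*U+c*V,0*U+80,0*U+1000],-1)/1000@W.T
        prof=cv2.remap(im,(X[...,0]/X[...,2]*f+p["cx"]).astype(np.float32),(X[...,1]/X[...,2]*f+p["cy"]).astype(np.float32),cv2.INTER_LINEAR).mean(1)
        g=np.gradient(prof); 
        pk=[(vs[i],round(g[i],1)) for i in range(1,len(g)-1) if abs(g[i])>3 and abs(g[i])>=abs(g[i-1]) and abs(g[i])>abs(g[i+1])]
        print(n,nm,pk)
        print(prof[::2].round().astype(int))
```

```text
scene L [(np.float64(119.5), np.float32(10.2)), (np.float64(136.5), np.float32(-7.4)), (np.float64(142.5), np.float32(9.4)), (np.float64(159.5), np.float32(-4.1))]
[ 82  85  92 108 128 147 162 170 175 177 179 179 179 179 178 177 177 175
 170 162 149 135 121 108 101 102 113 132 150 164 171 175 177 178 179 179
 179 178 177 176 175 172 166 159 151 143 136 131]
scene R [(np.float64(29.5), np.float32(10.9)), (np.float64(46.5), np.float32(-7.8)), (np.float64(52.5), np.float32(10.5)), (np.float64(69.5), np.float32(-6.7))]
[ 83  85  92 108 130 151 165 173 177 179 180 180 180 180 179 178 177 176
 172 164 151 135 120 107  98  98 109 129 149 164 172 176 178 180 180 180
 180 179 178 177 175 171 164 153 140 127 116 107]
top L [(np.float64(117.5), np.float32(12.6)), (np.float64(137.0), np.float32(-6.7)), (np.float64(142.5), np.float32(9.7)), (np.float64(158.5), np.float32(-11.8))]
[101 119 144 168 190 208 219 220 220 220 220 220 219 218 217 216 215 213
 211 207 200 187 174 162 158 161 173 192 210 220 221 220 220 220 220 219
 218 216 215 211 205 193 177 155 131 115 109 108]
top R [(np.float64(27.5), np.float32(10.7)), (np.float64(46.5), np.float32(-3.4)), (np.float64(53.0), np.float32(4.4)), (np.float64(69.0), np.float32(-12.0))]
[114 130 151 172 192 209 218 220 220 220 220 220 219 218 217 217 218 218
 218 217 214 208 201 196 194 195 198 206 215 220 221 220 220 220 220 219
 218 217 216 213 208 198 183 162 138 120 111 109]
```

```bash
python3 -m inch '[[230,5,-0.9,0,0,0,0],[230,10,-0.9,0,0,0,0],[230,14,-0.9,0,0,0,0],[230,17,-0.9,0,0,0,0],[230,18,-0.9,0,0,0,0],[230,18,-0.9,0,0,0,0],[230,18,-0.9,0,0,0,0]]'; python3 -m inch '[[230,0.5,0,0,0,0,0],[230,1,0,0,0,0,0],[230,1.5,0,0,0,0,0],[230,2,0,0,0,0,0],[230,2,0,0,0,0,0],[230,2,0,0,0,0,0]]'; python3 to.py .5445 .2765 .126 13.8
```

```text
t: 6.53
position: [0.5444, 0.2767, 0.1319]
orientation: [-0.085, 0.702, 0.085, 0.702]
force: [-0.6, 0.0, -0.9]
width: 0.0155
t: 7.03
position: [0.5443, 0.2767, 0.1299]
orientation: [-0.085, 0.702, 0.085, 0.702]
force: [0.4, -0.1, -1.2]
width: 0.0156
s 1 shift mm [ 3.9 -0.2  0.1] turn [-0.0007 -0.     -0.    ] 0.0
s -1 shift mm [ 3.9 -0.2  0.1] turn [ 3.1409e+00 -0.0000e+00  1.0000e-04] 180.0
t 7.0333 q [ 0.41   0.541  1.454  0.     1.147 -1.401] axes [[-0.0, -0.2379, 0.9713], [0.0, 0.9713, 0.2379], [-1.0, 0.0, -0.0]]
```

```bash
for i in 1; do python3 -m inch '[[230,0.4,0,0,0,0,0],[230,0.8,0,0,0,0,0],[230,1.2,0,0,0,0,0],[230,1.5,0,0,0,0,0],[230,1.5,0,0,0,0,0]]'; done; python3 -m inch '[[230,0.4,0,0,0,0,0],[230,0.8,0,0,0,0,0],[230,1.0,0,0,0,0,0],[230,1.0,0,0,0,0,0]]'
```

```text
t: 7.45
position: [0.5443, 0.2767, 0.1283]
orientation: [-0.085, 0.702, 0.085, 0.702]
force: [-0.0, -0.2, -0.3]
width: 0.0156
t: 7.78
position: [0.5443, 0.2767, 0.1273]
orientation: [-0.085, 0.702, 0.085, 0.702]
force: [0.3, 0.0, -0.9]
width: 0.0153
```

```bash
python3 -m inch '[[230,0.5,0,0,0,0,0],[230,1,0,0,0,0,0],[230,1.5,0,0,0,0,0],[230,2,0,0,0,0,0],[230,2,0,0,0,0,0]]'; python3 -m inch '[[230,0.5,0,0,0,0,0],[230,1,0,0,0,0,0],[230,1.5,0,0,0,0,0],[230,2,0,0,0,0,0],[230,2,0,0,0,0,0]]'; python3 -c "
from station import get_obs; o=get_obs(); print(o['position'],o['force'],o['moment'])"
```

```text
t: 8.2
position: [0.5443, 0.2767, 0.1252]
orientation: [-0.085, 0.702, 0.085, 0.702]
force: [-0.3, 0.9, -1.0]
width: 0.0157
t: 8.62
position: [0.5443, 0.2767, 0.1232]
orientation: [-0.085, 0.702, 0.085, 0.702]
force: [-1.4, 0.7, -1.0]
width: 0.0157
[0.54430103 0.27665038 0.1232462 ] [-1.43223684  0.74721375 -0.95073692] [-0.03280368  0.00451718  0.0469789 ]
```

```bash
python3 -m inch '[[230,0.5,0,0,0,0,0],[230,1,0,0,0,0,0],[230,1.5,0,0,0,0,0],[230,2,0,0,0,0,0],[230,2.3,0,0,0,0,0],[230,2.3,0,0,0,0,0]]'; for k in 1 ; do python3 -m inch '[[230,0.3,0,0,0,0,0],[230,0.6,0,0,0,0,0],[230,0.9,0,0,0,0,0],[230,1.0,0,0,0,0,0],[230,1.0,0,0,0,0,0]]'; done
```

```text
t: 9.12
position: [0.5443, 0.2766, 0.121]
orientation: [-0.085, 0.702, 0.085, 0.702]
force: [0.2, -0.2, -0.7]
width: 0.0152
t: 9.53
position: [0.5443, 0.2767, 0.12]
orientation: [-0.085, 0.702, 0.085, 0.702]
force: [-0.4, 0.6, 0.1]
width: 0.0155
```

```bash
python3 -m inch '[[230,0.2,0,0,0,0,0],[230,0.4,0,0,0,0,0],[230,0.5,0,0,0,0,0],[230,0.5,0,0,0,0,0]]';python3 -m inch '[[230,0.2,0,0,0,0,0],[230,0.4,0,0,0,0,0],[230,0.5,0,0,0,0,0],[230,0.5,0,0,0,0,0]]'
```

```text
t: 9.87
position: [0.5443, 0.2766, 0.1196]
orientation: [-0.085, 0.702, 0.085, 0.702]
force: [0.0, -0.4, -1.2]
width: 0.0153
t: 10.2
position: [0.5444, 0.2767, 0.1191]
orientation: [-0.085, 0.702, 0.085, 0.702]
force: [0.2, -0.0, -1.4]
width: 0.0155
```

```bash
python3 -m inch '[[230,0.3,0,0,0,0,0],[230,0.6,0,0,0,0,0],[230,0.8,0,0,0,0,0],[230,0.8,0,0,0,0,0]]';python3 -m inch '[[230,0.3,0,0,0,0,0],[230,0.6,0,0,0,0,0],[230,0.8,0,0,0,0,0],[230,0.8,0,0,0,0,0]]'
```

```text
t: 10.53
position: [0.5443, 0.2767, 0.1182]
orientation: [-0.085, 0.702, 0.085, 0.702]
force: [-0.2, 0.8, -1.6]
width: 0.0158
t: 10.87
position: [0.5443, 0.2767, 0.1174]
orientation: [-0.085, 0.702, 0.085, 0.702]
force: [0.3, 0.9, -0.5]
width: 0.0155
```

```bash
python3 -m inch '[[230,0.5,0,0,0,0,0],[230,1,0,0,0,0,0],[230,1.5,0,0,0,0,0],[230,2,0,0,0,0,0],[230,2.5,0,0,0,0,0],[230,3,0,0,0,0,0],[230,3,0,0,0,0,0]]';python3 -m inch '[[230,0.6,0,0,0,0,0],[230,1.2,0,0,0,0,0],[230,1.8,0,0,0,0,0],[230,2.4,0,0,0,0,0],[230,3,0,0,0,0,0],[230,3.5,0,0,0,0,0],[230,3.5,0,0,0,0,0]]'
```

```text
t: 11.45
position: [0.5443, 0.2767, 0.1143]
orientation: [-0.085, 0.702, 0.085, 0.702]
force: [0.0, 0.3, -1.3]
width: 0.0158
t: 12.03
position: [0.5443, 0.2767, 0.1108]
orientation: [-0.085, 0.702, 0.085, 0.702]
force: [-0.5, 0.2, -1.7]
width: 0.0152
```

```bash
python3 -m inch '[[230,0.6,0,0,0,0,0],[230,1.2,0,0,0,0,0],[230,1.8,0,0,0,0,0],[230,2.4,0,0,0,0,0],[230,3,0,0,0,0,0],[230,3.5,0,0,0,0,0],[230,3.5,0,0,0,0,0]]'
```

```text
t: 12.62
position: [0.5443, 0.2766, 0.1073]
orientation: [-0.085, 0.702, 0.085, 0.702]
force: [0.7, 0.4, -1.0]
width: 0.0154
```

```bash
python3 -m inch '[[230,0.6,0,0,0,0,0],[230,1.2,0,0,0,0,0],[230,1.8,0,0,0,0,0],[230,2.2,0,0,0,0,0],[230,2.4,0,0,0,0,0],[230,2.4,0,0,0,0,0]]'; python3 -m inch '[[230,0.2,0,0,0,0,0],[230,0.4,0,0,0,0,0],[230,0.6,0,0,0,0,0],[230,0.6,0,0,0,0,0]]'
```

```text
t: 13.12
position: [0.5443, 0.2767, 0.105]
orientation: [-0.085, 0.702, 0.085, 0.702]
force: [-0.0, 0.4, -1.6]
width: 0.0154
t: 13.45
position: [0.5443, 0.2767, 0.1044]
orientation: [-0.085, 0.702, 0.085, 0.702]
force: [0.0, 0.5, -0.7]
width: 0.0154
```

```bash
python3 -m inch '[[230,0.2,0,0,0,0,0],[230,0.4,0,0,0,0,0],[230,0.4,0,0,0,0,0]]'
```

```text
t: 13.7
position: [0.5443, 0.2767, 0.104]
orientation: [-0.085, 0.702, 0.085, 0.702]
force: [0.2, -0.4, -1.4]
width: 0.0149
```

```bash
python3 -m inch '[[230,0.2,0,0,0,0,0],[230,0.3,0,0,0,0,0],[230,0.3,0,0,0,0,0]]'; python3 -m inch '[[230,0.2,0,0,0,0,0],[230,0.2,0,0,0,0,0],[230,0.2,0,0,0,0,0]]'
```

```text
t: 13.95
position: [0.5443, 0.2767, 0.1038]
orientation: [-0.085, 0.702, 0.085, 0.702]
force: [1.0, -0.4, -0.8]
width: 0.0155
t: 14.2
position: [0.5444, 0.2767, 0.1036]
orientation: [-0.085, 0.702, 0.085, 0.702]
force: [0.3, -0.3, -1.4]
width: 0.0154
```

```bash
python3 -m inch '[[230,0.2,0,0,0,0,0],[230,0.2,0,0,0,0,0],[230,0.2,0,0,0,0,0]]'
```

```text
t: 14.45
position: [0.5444, 0.2767, 0.1035]
orientation: [-0.085, 0.702, 0.085, 0.702]
force: [-0.9, -1.5, 1.7]
width: 0.0153
```

```bash
python3 -m inch '[[230,0.1,0,0,0,0,0],[230,0.15,0,0,0,0,0],[230,0.15,0,0,0,0,0],[230,0.15,0,0,0,0,0]]'
```

```text
t: 14.78
position: [0.5444, 0.2767, 0.1035]
orientation: [-0.085, 0.702, 0.085, 0.702]
force: [-1.4, -0.5, 3.9]
width: 0.0152
```

Bottom of the left gap reached (about 5 N net, at exactly the expected 26 mm depth). I hold, then withdraw and cross to the right fork.

```bash
python3 -m inch '[[230,0,0,0,0,0,0],[230,0,0,0,0,0,0],[230,0,0,0,0,0,0],[230,0,0,0,0,0,0]]'; python3 -m inch '[[230,-3,0,0,0,0,0],[230,-10,0,0,0,0,0],[230,-18,0,0,0,0,0],[230,-27,0,0,0,0,0],[230,-37,0,0,0,0,0],[230,-45,0,0,0,0,0],[230,-45,0,0,0,0,0],[230,-45,0,0,0,0,0]]';  python3 -m inch '[[230,0,-30,0,0,0,0],[230,0,-60,0,0,0,0],[230,0,-80,0,0,0,0],[230,0,-90,0,0,0,0],[230,0,-90,0,0,0,0],[230,0,-90,0,0,0,0],[230,0,-90,0,0,0,0],[230,0,-90,0,0,0,0]]'; python3 to.py 0.5659 .1893 .132 13.8
python3 - <<'E'
from h import *
P=cloud("scene")[2]; a=np.radians(13.8); c,s=np.cos(a),np.sin(a)
q=box(P,.5,.62,.14,.24,.103,.122)*1000; print(len(q),np.median(-s*q[:,0]+c*q[:,1]))
E
```

```text
t: 15.12
position: [0.5444, 0.2767, 0.1034]
orientation: [-0.085, 0.702, 0.085, 0.702]
force: [-1.3, -1.6, 4.5]
width: 0.0155
t: 15.78
position: [0.5445, 0.2767, 0.1488]
orientation: [-0.085, 0.702, 0.085, 0.702]
force: [-0.7, 0.6, -1.2]
width: 0.0157
t: 16.45
position: [0.5654, 0.1904, 0.1481]
orientation: [-0.085, 0.702, 0.085, 0.702]
force: [-0.2, -1.0, -1.3]
width: 0.0154
s 1 shift mm [16.1 -1.2  0.2] turn [ 0.0006 -0.0001 -0.0001] 0.0
s -1 shift mm [16.1 -1.2  0.2] turn [-3.141e+00  2.000e-04 -2.000e-04] 180.0
t 16.45 q [ 0.263  0.491  1.483  0.     1.167 -1.549] axes [[-0.0002, -0.2391, 0.971], [0.0001, 0.971, 0.2391], [-1.0, 0.0001, -0.0001]]
47 49.667394438589696
```

```bash
python3 -m inch '[[230,4,-1,0,0,0,0],[230,8,-1,0,0,0,0],[230,12,-1,0,0,0,0],[230,15,-1,0,0,0,0],[230,16,-1,0,0,0,0],[230,16,-1,0,0,0,0],[230,16,-1,0,0,0,0]]'; python3 to.py 0.5659 .1893 .128 13.8
```

```text
t: 17.08
position: [0.566, 0.1883, 0.1322]
orientation: [-0.085, 0.702, 0.085, 0.702]
force: [0.0, 0.3, -1.0]
width: 0.0154
s 1 shift mm [4.2 1.  0.1] turn [-0.0007 -0.0001  0.    ] 0.0
s -1 shift mm [4.2 1.  0.1] turn [3.1409e+00 1.0000e-04 1.0000e-04] 180.0
t 17.0833 q [ 0.26   0.509  1.496 -0.     1.136 -1.551] axes [[-0.0, -0.2379, 0.9713], [-0.0001, 0.9713, 0.2379], [-1.0, -0.0, -0.0001]]
```

```bash
python3 -m inch '[[230,0,1,0,0,0,0],[230,0,1,0,0,0,0],[230,0.5,1,0,0,0,0],[230,1,1,0,0,0,0],[230,1.5,1,0,0,0,0],[230,2,1,0,0,0,0],[230,2,1,0,0,0,0]]'; python3 -m inch '[[230,0.3,0,0,0,0,0],[230,0.6,0,0,0,0,0],[230,0.9,0,0,0,0,0],[230,1,0,0,0,0,0],[230,1,0,0,0,0,0]]'
```

```text
t: 17.67
position: [0.5657, 0.1892, 0.1301]
orientation: [-0.085, 0.702, 0.085, 0.702]
force: [0.1, 1.0, -1.0]
width: 0.0153
t: 18.08
position: [0.5658, 0.1892, 0.1292]
orientation: [-0.085, 0.702, 0.085, 0.702]
force: [0.3, 0.6, -1.2]
width: 0.0152
```

```bash
python3 -m inch '[[230,0.3,0,0,0,0,0],[230,0.6,0,0,0,0,0],[230,0.9,0,0,0,0,0],[230,1,0,0,0,0,0],[230,1,0,0,0,0,0]]'
```

```text
t: 18.5
position: [0.5657, 0.1893, 0.1282]
orientation: [-0.085, 0.702, 0.085, 0.702]
force: [0.3, 0.4, -1.5]
width: 0.0153
```

```bash
python3 -m inch '[[230,0.3,0,0,0,0,0],[230,0.6,0,0,0,0,0],[230,0.9,0,0,0,0,0],[230,1,0,0,0,0,0],[230,1,0,0,0,0,0]]'
```

```text
t: 18.92
position: [0.5657, 0.1893, 0.1272]
orientation: [-0.085, 0.702, 0.085, 0.702]
force: [-0.4, 0.4, -0.7]
width: 0.0152
```

```bash
python3 -m inch '[[230,0.5,0,0,0,0,0],[230,1,0,0,0,0,0],[230,1.5,0,0,0,0,0],[230,2,0,0,0,0,0],[230,2.5,0,0,0,0,0],[230,2.5,0,0,0,0,0]]'
```

```text
t: 19.42
position: [0.5657, 0.1892, 0.1246]
orientation: [-0.085, 0.702, 0.085, 0.702]
force: [0.5, 0.2, -1.0]
width: 0.0156
```

```bash
python3 -m inch '[[230,0.5,0,0,0,0,0],[230,1,0,0,0,0,0],[230,1.5,0,0,0,0,0],[230,2,0,0,0,0,0],[230,2.5,0,0,0,0,0],[230,2.5,0,0,0,0,0]]'
```

```text
t: 19.92
position: [0.5657, 0.1892, 0.1221]
orientation: [-0.085, 0.702, 0.085, 0.702]
force: [-0.7, -0.5, -0.2]
width: 0.0153
```

```bash
python3 -m inch '[[230,0.3,0,0,0,0,0],[230,0.6,0,0,0,0,0],[230,0.9,0,0,0,0,0],[230,1.2,0,0,0,0,0],[230,1.5,0,0,0,0,0],[230,1.5,0,0,0,0,0]]'
```

```text
t: 20.42
position: [0.5657, 0.1892, 0.1207]
orientation: [-0.085, 0.702, 0.085, 0.702]
force: [-0.4, -0.8, -0.6]
width: 0.0152
```

```bash
python3 -m inch '[[230,0.2,0,0,0,0,0],[230,0.4,0,0,0,0,0],[230,0.6,0,0,0,0,0],[230,0.6,0,0,0,0,0]]'
```

```text
t: 20.75
position: [0.5657, 0.1892, 0.1201]
orientation: [-0.085, 0.702, 0.085, 0.702]
force: [0.1, -0.1, -0.7]
width: 0.0156
```

```bash
python3 -m inch '[[230,0.2,0,0,0,0,0],[230,0.3,0,0,0,0,0],[230,0.3,0,0,0,0,0]]'
```

```text
t: 21.0
position: [0.5658, 0.1892, 0.1198]
orientation: [-0.085, 0.702, 0.085, 0.702]
force: [-0.5, -0.3, -1.4]
width: 0.0154
```

```bash
python3 -m inch '[[230,0.2,0,0,0,0,0],[230,0.2,0,0,0,0,0],[230,0.2,0,0,0,0,0]]'
```

```text
t: 21.25
position: [0.5657, 0.1893, 0.1196]
orientation: [-0.085, 0.702, 0.085, 0.702]
force: [0.5, 0.4, -1.1]
width: 0.0155
```

```bash
python3 -m inch '[[230,0.2,0,0,0,0,0],[230,0.2,0,0,0,0,0],[230,0.2,0,0,0,0,0]]'
```

```text
t: 21.5
position: [0.5658, 0.1892, 0.1194]
orientation: [-0.085, 0.702, 0.085, 0.702]
force: [-0.1, -0.3, -0.6]
width: 0.0154
```

```bash
python3 -m inch '[[230,0.15,0,0,0,0,0],[230,0.15,0,0,0,0,0],[230,0.15,0,0,0,0,0]]'
```

```text
t: 21.75
position: [0.5657, 0.1893, 0.1193]
orientation: [-0.085, 0.702, 0.085, 0.702]
force: [-0.2, 0.3, -1.2]
width: 0.0155
```

```bash
python3 -m inch '[[230,0.2,0,0,0,0,0],[230,0.3,0,0,0,0,0],[230,0.3,0,0,0,0,0]]'
```

```text
t: 22.0
position: [0.5658, 0.1893, 0.119]
orientation: [-0.085, 0.702, 0.085, 0.702]
force: [-0.2, 0.1, -1.4]
width: 0.0153
```

```bash
python3 -m inch '[[230,0.2,0,0,0,0,0],[230,0.3,0,0,0,0,0],[230,0.3,0,0,0,0,0]]'
```

```text
t: 22.25
position: [0.5658, 0.1892, 0.1188]
orientation: [-0.085, 0.702, 0.085, 0.702]
force: [-0.6, -1.5, 0.1]
width: 0.0152
```

```bash
python3 -m inch '[[230,0.15,0,0,0,0,0],[230,0.2,0,0,0,0,0],[230,0.2,0,0,0,0,0]]'
```

```text
t: 22.5
position: [0.5659, 0.1892, 0.1187]
orientation: [-0.085, 0.702, 0.085, 0.702]
force: [0.2, -1.5, 2.9]
width: 0.0153
```

```bash
python3 -m inch '[[230,0.1,0,0,0,0,0],[230,0.1,0,0,0,0,0],[230,0.1,0,0,0,0,0]]'
```

```text
t: 22.75
position: [0.5659, 0.1893, 0.1186]
orientation: [-0.085, 0.702, 0.085, 0.702]
force: [0.2, -1.7, 4.7]
width: 0.0154
```

Jam: it stops 11 mm down at about 6 N net, so the right fork is the narrow one. I hold, withdraw and go back to the left.

```bash
python3 -m inch '[[230,0,0,0,0,0,0],[230,0,0,0,0,0,0],[230,0,0,0,0,0,0],[230,0,0,0,0,0,0]]'; python3 -m inch '[[230,-3,0,0,0,0,0],[230,-10,0,0,0,0,0],[230,-18,0,0,0,0,0],[230,-25,0,0,0,0,0],[230,-30,0,0,0,0,0],[230,-30,0,0,0,0,0],[230,-30,0,0,0,0,0]]';  python3 -m inch '[[230,0,30,0,0,0,0],[230,0,60,0,0,0,0],[230,0,80,0,0,0,0],[230,0,90,0,0,0,0],[230,0,90,0,0,0,0],[230,0,90,0,0,0,0],[230,0,90,0,0,0,0],[230,0,90,0,0,0,0]]'; python3 -m inch '[[230,0,0,0,0,0,0],[230,0,0,0,0,0,0],[230,0,0,0,0,0,0],[230,0,0,0,0,0,0]]'; python3 to.py .5444 .2767 .132 13.8
```

```text
t: 23.08
position: [0.5659, 0.1893, 0.1185]
orientation: [-0.085, 0.702, 0.085, 0.702]
force: [-0.6, -1.1, 4.9]
width: 0.0152
t: 23.67
position: [0.5658, 0.1893, 0.1487]
orientation: [-0.085, 0.702, 0.085, 0.702]
force: [0.3, -0.7, -1.9]
width: 0.0152
t: 24.33
position: [0.5448, 0.2755, 0.1483]
orientation: [-0.084, 0.702, 0.084, 0.702]
force: [1.0, 0.7, -1.1]
width: 0.016
t: 24.67
position: [0.5444, 0.2765, 0.1484]
orientation: [-0.085, 0.702, 0.085, 0.702]
force: [0.3, -0.6, -1.2]
width: 0.0157
s 1 shift mm [16.4  0.2  0. ] turn [-0.001  0.    -0.   ] 0.1
s -1 shift mm [16.4  0.2  0. ] turn [ 3.1406e+00 -0.0000e+00 -1.0000e-04] 179.9
t 24.6667 q [ 0.41   0.52   1.439  0.     1.183 -1.401] axes [[0.0, -0.2376, 0.9714], [0.0, 0.9714, 0.2376], [-1.0, 0.0, 0.0]]
```

```bash
python3 -m inch '[[230,5,0.2,0,0,0,0],[230,10,0.2,0,0,0,0],[230,14,0.2,0,0,0,0],[230,17,0.2,0,0,0,0],[230,18,0.2,0,0,0,0],[230,19,0.2,0,0,0,0],[230,20,0.2,0,0,0,0],[230,20,0.2,0,0,0,0]]'; python3 -m inch '[[230,0.5,0,0,0,0,0],[230,1,0,0,0,0,0],[230,1.5,0,0,0,0,0],[230,2,0,0,0,0,0],[230,2,0,0,0,0,0]]'
```

```text
t: 25.33
position: [0.5443, 0.2769, 0.1283]
orientation: [-0.085, 0.702, 0.085, 0.702]
force: [0.7, -1.1, -0.5]
width: 0.0156
t: 25.75
position: [0.5443, 0.2768, 0.1263]
orientation: [-0.085, 0.702, 0.085, 0.702]
force: [-0.7, -0.3, -1.7]
width: 0.0157
```

Inside the mouth, no contact. Down to just above the bottom (TCP 0.1035).

```bash
python3 -m inch '[[230,1,0,0,0,0,0],[230,2.2,0,0,0,0,0],[230,3.4,0,0,0,0,0],[230,4.6,0,0,0,0,0],[230,5.8,0,0,0,0,0],[230,7,0,0,0,0,0],[230,8,0,0,0,0,0],[230,8,0,0,0,0,0]]'; python3 -m inch '[[230,1.2,0,0,0,0,0],[230,2.4,0,0,0,0,0],[230,3.6,0,0,0,0,0],[230,4.8,0,0,0,0,0],[230,6,0,0,0,0,0],[230,7.2,0,0,0,0,0],[230,8,0,0,0,0,0],[230,8,0,0,0,0,0]]'
```

```text
t: 26.42
position: [0.5442, 0.2768, 0.1181]
orientation: [-0.085, 0.702, 0.085, 0.702]
force: [0.3, 0.1, -1.3]
width: 0.0154
t: 27.08
position: [0.5442, 0.2768, 0.1102]
orientation: [-0.085, 0.702, 0.085, 0.702]
force: [-0.2, 0.1, -0.9]
width: 0.0152
```

```bash
python3 -m inch '[[230,0.8,0,0,0,0,0],[230,1.6,0,0,0,0,0],[230,2.4,0,0,0,0,0],[230,3.2,0,0,0,0,0],[230,4,0,0,0,0,0],[230,4.8,0,0,0,0,0],[230,5,0,0,0,0,0],[230,5,0,0,0,0,0]]'
```

```text
t: 27.75
position: [0.5443, 0.2769, 0.1053]
orientation: [-0.085, 0.702, 0.085, 0.702]
force: [0.5, 0.1, -0.3]
width: 0.0154
```

```bash
python3 -m inch '[[230,0.4,0,0,0,0,0],[230,0.8,0,0,0,0,0],[230,1.2,0,0,0,0,0],[230,1.5,0,0,0,0,0],[230,1.5,0,0,0,0,0]]'; python3 -m inch '[[230,0.15,0,0,0,0,0],[230,0.2,0,0,0,0,0],[230,0.2,0,0,0,0,0]]'
```

```text
t: 28.17
position: [0.5443, 0.2768, 0.1038]
orientation: [-0.085, 0.702, 0.085, 0.702]
force: [0.7, 0.0, -1.6]
width: 0.0155
t: 28.42
position: [0.5443, 0.2769, 0.1037]
orientation: [-0.085, 0.702, 0.085, 0.702]
force: [-0.0, 0.7, -1.7]
width: 0.0154
```

```bash
python3 -m inch '[[230,0.15,0,0,0,0,0],[230,0.15,0,0,0,0,0],[230,0.15,0,0,0,0,0]]'
```

```text
t: 28.67
position: [0.5443, 0.2769, 0.1036]
orientation: [-0.085, 0.702, 0.085, 0.702]
force: [-0.8, -0.3, -0.6]
width: 0.0154
```

```bash
python3 -m inch '[[230,0.15,0,0,0,0,0],[230,0.2,0,0,0,0,0],[230,0.2,0,0,0,0,0]]'
```

```text
t: 28.92
position: [0.5444, 0.2769, 0.1035]
orientation: [-0.085, 0.702, 0.085, 0.702]
force: [-1.6, -0.9, 1.8]
width: 0.0156
```

Seated on the bottom. Release gently, then rise straight up.

```bash
python3 -m inch '[[215,0,0,0,0,0,0],[205,0,0,0,0,0,0],[195,0,0,0,0,0,0],[180,0,0,0,0,0,0],[160,0,0,0,0,0,0],[140,0,0,0,0,0,0],[120,0,0,0,0,0,0],[120,0,0,0,0,0,0]]' 20; python3 -m inch '[[120,0,0,0,0,0,0],[120,-10,0,0,0,0,0],[120,-30,0,0,0,0,0],[120,-60,0,0,0,0,0],[120,-95,0,0,0,0,0],[120,-130,0,0,0,0,0],[120,-150,0,0,0,0,0],[120,-150,0,0,0,0,0]]'; python3 -m inch '[[120,0,0,-40,0,0,0],[120,0,0,-80,0,0,0],[120,0,0,-120,0,0,0],[120,0,0,-160,0,0,0],[120,0,0,-180,0,0,0],[120,0,0,-180,0,0,0],[120,0,0,-180,0,0,0]]'
python3 - <<'E'
from h import *
im,d,P=cloud("scene"); cv2.imwrite("pics/end.png",cv2.resize(im[130:280,260:460],None,fx=4,fy=4)[...,::-1])
P2=cloud("top")[2]
for p in(P,P2):
    q=box(p,.5,.6,.24,.32,.125,.145); print(len(q),rect(q) if len(q)>3 else"",q[:,2].max() if len(q) else"",np.median(q,0).round(4))
E
```

```text
t: 29.58
position: [0.5443, 0.2769, 0.1033]
orientation: [-0.085, 0.702, 0.085, 0.702]
force: [0.6, 0.1, -0.9]
width: 0.045
t: 30.25
position: [0.5454, 0.2774, 0.2596]
orientation: [-0.084, 0.699, 0.086, 0.705]
force: [-0.1, 0.3, 0.7]
width: 0.0457
t: 30.83
position: [0.3691, 0.2341, 0.254]
orientation: [-0.085, 0.701, 0.085, 0.702]
force: [1.0, -0.1, 0.0]
width: 0.0452
71 (array([545.5, 275.4]), array([27.2, 16.7]), 22.1) 0.13841778696548057 [0.5465 0.2733 0.1341]
65 (array([545.6, 278. ]), array([28.4, 15.8]), 15.0) 0.1398132915501702 [0.5436 0.2777 0.135 ]
```

View pics/end.png

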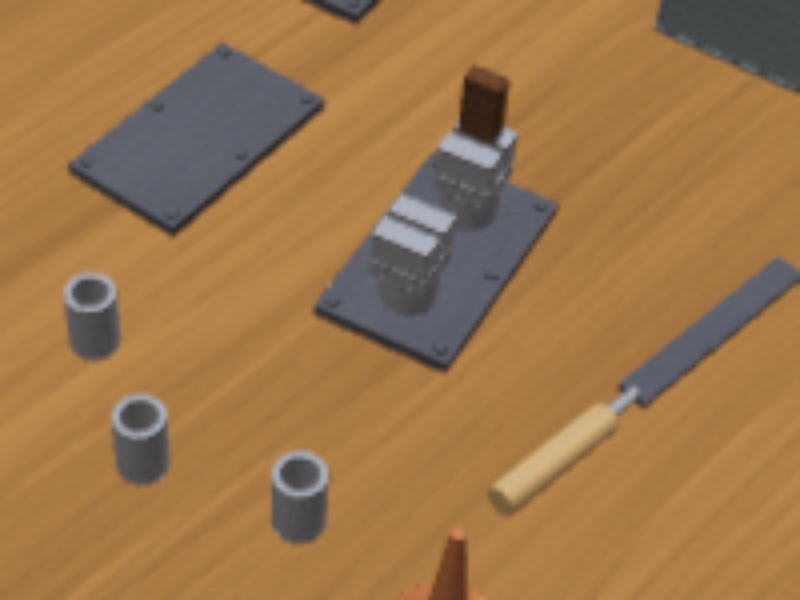

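The gauge stands upright and released in the left fork (px 485,105). Its top is at about 0.136 m as expected, and the sleeves and file are where they were.

```bash
python3 -c "
from station import *
print(finish_job())"
```

```text
the job is handed in; nothing more can be done
None
```

I tried the gauge in both forks, left first and then right. I left it standing, let go, in the left fork, the one that takes the blade all the way down.

- **Left fork:** the blade went down 26 mm, the full depth, and touched bottom. I pressed with about 5 N net.
- **Right fork:** the blade jammed about 11 mm below the top, close to the stated 10 mm. I pressed with about 6 N net and did not force it.
- **Second time in the left fork:** it touched bottom at the same height as before. I opened the jaws, rose straight up and moved clear, at about 31 s of the 51 s allowed.

**Last checks:**
- The final picture shows the gauge upright in the left fork, with the sleeves and file unmoved. I did not re-check the screwdriver; only the oil can's tip is in that picture.
- Depth points from both cameras put the handle's top at about 0.135 m; it should be 0.136 m.
- The handle's measured angle differs between the cameras, 22° from one and 15° from the other. The gap runs at 13.8°. With so few pixels I took this as noise.

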